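# Push a panel blank out over the end of the deburring ledge

## Task

Get the panel blank ready for deburring: push it flat across the ledge until its long side lies flush along the aluminium fence, and push it along the ledge until its whole yellow border sticks out past the ledge's left end, with no more than about a finger's breadth (20 mm) of bare metal showing beyond the end as well. Push it with the fingertips only, never lifting or tipping it off the ledge, then move clear, and leave the spool, carton and screwdriver where they are.

Things in the scene. Friction and masses are not known exactly. Their poses are not given: they have to be found in the camera images.
- ledge: Fixed plywood ledge with black top, 300 mm long, top 50 mm above the bench. Origin on the bench; own y runs along it to the left end (y = +150 mm; right end -150); own x points across it, away from the robot; near side at x = -90 mm. On the far side an aluminium fence, near face at x = +50 mm, 12 mm thick, 14 mm above the top. Its place varies, its heading by up to 0.3 rad.
- ledge_end (a point): Point on the ledge's left end, at the height of its top, at x = 0, y = +150 mm in the ledge's frame.
- blank: Loose flat aluminium plate, 80 (own x) x 140 (own y) x 5 mm, about 0.13 kg, 45 mm square cut-out in the middle. Origin: centre of underside. Yellow from y = +40 to +70 mm, else bare metal. Lies on the ledge, yellow end to the left, not yet past the end, its centre 22 to 42 mm short of its flush place (x = +10 mm in the ledge's frame), up to 0.15 rad askew. Slides easily; weight is even.
- blank_edge (a point): Middle of the blank's leading (yellow) edge, 70 mm along own y from its origin, at half its thickness.
- spool: Loose solder spool, white with blue flanges, 54 mm across, 55 mm high, on the bench beyond the ledge's left end. Origin at the centre of its underside. Leave alone.
- white_box: Loose white carton 66 x 98 x 31 mm on the bench behind the fence. Origin at the centre of its underside. Leave alone.
- screwdriver: Loose screwdriver with red handle, 185 mm long, 28 mm high, on the bench in front of the ledge's near side. Origin at the centre of its underside. Leave alone.
Mind the look-alikes: they are no part of the job. Of the things shaped like the blank, the aluminium one is meant.

How it is judged:
At the end, for the whole second after the job is handed in: The blank lies at rest and flat on the ledge, its leading edge 28 to 54 mm past the ledge's left end (30 mm yellow border plus at most some 20 mm of bare metal), its long side within 3.5 mm of the fence and parallel to it within 0.045 rad (y of blank_edge in the frame of ledge between 0.178 and 0.204 m and x of blank in the frame of ledge above 0.0065 m and angle between the y axis of blank and the y axis of ledge, either way round below 0.045 rad and height (world z) of blank between 0.047 and 0.053 m and angle between blank's own z axis and vertical below 0.05 rad and linear speed of blank below 0.01 m/s); the robot touches nothing.
It fails at once if the blank is lifted more than 8 mm off the ledge (height (world z) of blank above 0.058 m).
It fails at once if the blank is tipped or falls off the ledge (angle between blank's own z axis and vertical above 0.2 rad or height (world z) of blank below 0.042 m).
It fails at once if the solder spool is moved more than 20 mm (distance of spool from where it was at the start of the episode above 0.02 m).
It fails at once if the white carton is moved more than 20 mm (distance of white_box from where it was at the start of the episode above 0.02 m).
It fails at once if the red screwdriver is moved more than 20 mm (distance of screwdriver from where it was at the start of the episode above 0.02 m).
It also fails if it takes over 48 s, if anything falls off the work surface, if the arm or the gripper's body presses on something with over 40 N, if the wrist force passes 120 N, or if a joint passes its speed limit or range.

## Robot

A 6-joint arm with a two-finger parallel gripper is mounted at the origin on a cart in front of the work surface, level with it; the furniture and walls round the work are solid. World frame = base frame: x ahead of the robot, y to its left, z up, the work surface at z = 0. Lengths are in m, angles in rad, forces in N, time in s.
With the tool pointing down it reaches from about 0.35 to 0.775 m from the base axis. Payload 5.5 kg.
Tool frame: the origin (TCP) lies at the very end of the fingers, on their centre line; the grasp point (between the pads) lies behind it (env.hold_point_z is the z of the grasp point in the tool frame, in m); z points along the fingers, y is the line along which they close (so a half turn about z gives the same grasp; the last joint's range is limited). The gripper opens to 85 mm and grips with 20 to 120 N. Pads are 22 mm wide; open, the fingers measure 114 mm over their backs; the gripper's body (76 mm by 85 mm) begins 54 mm behind the grasp point. The pads swing forward as they close: fully open they stand 13 mm farther back than shut.
Start: joints at [-1.359, 0.313, 0.046, 1.304, 0, 1.431], TCP at [0.198, -0.54, 0.231] pointing down, gripper open.
Joint ranges: [-2.76, 2.76], [-0.86, 1.69], [-1.03, 1.26], [-2.2, 2.34], [-1.47, 1.5], [-3.14, 3.14]. Speed limits (rad/s): [2.57, 2.57, 3.14, 3.14, 3.14, 3.14].

## Interface

Orientations are given as a unit quaternion [w, x, y, z].
In Python, from workcell import env gives the robot as it stands.
- The arm moves only by the tool arm_command, never from a script. Its argument "rows" is a list of rows, each an object with "delta_pos": the shift along the tool's x, y, z scaled (see below), a list of three; "rot": the turn, a rotation vector about the tool's x, y, z scaled (see below), a list of three; "fingers": the closure, from 0 (fully open) to 1 (shut). A call has 1 to 20 rows; each row shifts and turns the commanded pose from where the row before left it, along the tool's axes as they then stand; what a row does not reach is not made up. The controller multiplies each number of a shift by 0.02 m and each number of a turn by 360 degrees. A row lasts 1/10 s, in which the tool goes at most 50 mm and 8.59 degrees, less where a joint would pass 70% of its speed; a pose out of reach is approached as far as the arm can. A call with a number of a shift or a turn outside -1 to 1 is refused whole. A call with a gripper value outside its range is refused whole. The fingers move at their own pace and stop on an object; "squeeze" is the grip in N (left out, the last holds). Time passes only in rows, so rows that do not move let the fingers close. It gives the time, the measured TCP pose, the force and the opening at its end, in the units of the state.
- env.get_state(): the state, without advancing time (a new reading comes with each control period).
- env.read_camera(name): name is "scene" or "top" or "wrist"; returns (picture, depth): 384x512x3 uint8, blue, green, red; 384x512 float32, m along the optical axis (not along the pixel's ray), 0 where there is no reading.
- env.get_calibration(name): a dict with "mtx" (3x3 intrinsics, pixels), "R" (3x3) and "t" (3): a world point X has camera coordinates R X + t. Camera axes: x right, y down, z forward; pixel columns grow to the right and rows downward; lengths in m; the calibration is good to about 2 mm. The wrist camera is an equidistant fisheye: a pixel r from the principal point sees the ray r / f radians off the axis. A picture is of the moment at which its call begins: read the wrist's pose just before it. get_calibration takes no time and is no camera call; for the wrist camera it gives the pose at the moment of the call.
- env.hand_in(): hands the job in, once; it reports no verdict.
The state is a dict: "clock": time; "joint_pos": joint angles; "qvel": joint speeds; "tau": joint torques, N m; "tcp_pos": TCP position; "orientation": TCP orientation; "wrist_force": force on the tool from outside, world axes, zero at the start; "ft_torque": the same for the moment, N m; "finger_gap": finger opening in m.
Only numpy, scipy, OpenCV 4.12 (cv2) and the standard library are available. Lean on these libraries where they do the work, as an engineer would, in place of code of your own. Each camera call takes 0.05 s, during which the arm holds its last target. There are 200 camera calls.

## Working session

There is one attempt and no reset: what is moved stays moved. The work goes in short steps, Python scripts to look and compute and a tool call to move; the robot and the scene stay as the last step left them, time stands still between calls to the robot, and variables do not carry over. Pictures are saved under pics/ and viewed, on a budget of 10 in all, crops included, one or two more only if the job needs it, and the job is handed in when it is done.

Besides the shell and the picture viewer there is one more tool, called after ">>>" as a command line: name --argument value ..., lists and objects as JSON in quotes. arm_command: Moves the arm, as the interface text tells. Shifts and turns lie within -1 to 1; 1 stands for 0.02 m of shift or 360 degrees of turn. Its arguments: {"type":"object","properties":{"rows":{"type":"array","items":{"type":"object","properties":{"delta_pos":{"type":"array","items":{"type":"number","minimum":-1,"maximum":1}},"rot":{"type":"array","items":{"type":"number","minimum":-1,"maximum":1}},"fingers":{"type":"number"}}}},"squeeze":{"type":"number"}},"required":["rows"]}

```bash
mkdir -p pics; python3 - <<'E'
from workcell import env
import cv2,numpy as np
for n in("top","scene"):
    p,d=env.read_camera(n); cv2.imwrite(f"pics/{n}0.png",p); np.save(f"{n}0.npy",d)
    c=env.get_calibration(n); print(n,c)
s=env.get_state(); print(s,env.hold_point_z)
E
```

```text
top {'mtx': array([[368.94487141,   0.        , 256.25154034],
       [  0.        , 368.94487141, 185.16435677],
       [  0.        ,   0.        ,   1.        ]]), 'R': array([[-0.02261599, -0.99973679,  0.00385716],
       [-0.98650628,  0.02169058, -0.16228024],
       [ 0.16215386, -0.00747524, -0.98673717]]), 't': array([0.14761724, 0.5939797 , 1.0796206 ])}
scene {'mtx': array([[413.53160827,   0.        , 254.74957132],
       [  0.        , 413.53160827, 193.71458881],
       [  0.        ,   0.        ,   1.        ]]), 'R': array([[-0.91797001, -0.39579934, -0.02596022],
       [-0.19505409,  0.50743594, -0.83932274],
       [ 0.34537654, -0.76540946, -0.54301326]]), 't': array([0.5881013 , 0.08411672, 1.40763823])}
{'clock': 0.1, 'joint_pos': array([-1.35860369e+00,  3.13943121e-01,  4.51091977e-02,  1.30361022e+00,
        1.73576734e-05,  1.43121436e+00]), 'qvel': array([ 1.19054988e-03, -4.30889437e-05,  1.81302041e-03, -6.98079790e-04,
       -5.44737060e-04,  4.16105275e-04]), 'tau': array([ 2.71160832e-03, -4.81728780e+01,  2.99242258e+01,  1.27681618e-02,
       -1.62589249e-04,  7.99415318e-06]), 'tcp_pos': array([ 0.19803425, -0.5393416 ,  0.2304947 ]), 'orientation': array([-8.23681681e-04,  9.84571332e-01,  1.74981753e-01, -2.12326290e-05]), 'wrist_force': array([-0.37769673,  0.85365508, -0.4337173 ]), 'ft_torque': array([-0.06775695,  0.00395219,  0.027042  ]), 'finger_gap': 0.08565252462336198} -0.0187
```

View pics/top0.png

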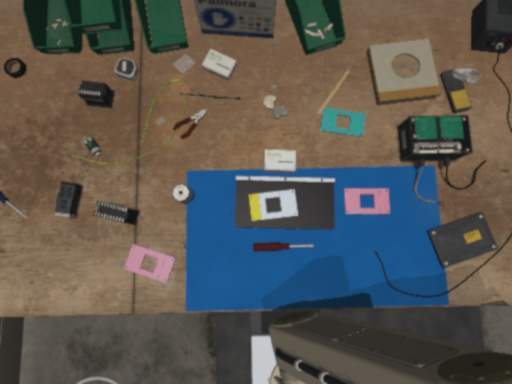

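View pics/scene0.png

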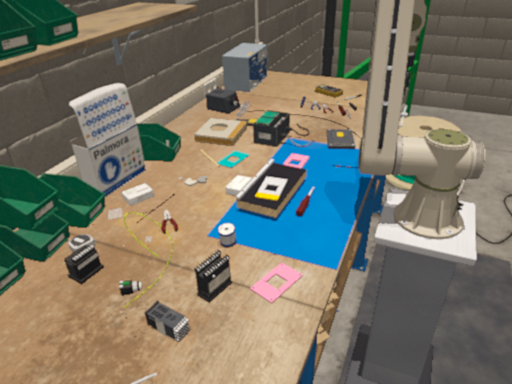

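The top view shows the black ledge (cols 235–335, rows 177–229) with the white fence behind it. The blank has its yellow end at cols 249–260 and its body reaching to col 298. The spool is at (181,193), the carton at (280,160) and the screwdriver at (282,246). Pink and teal look-alikes lie elsewhere. The scene view agrees.

```bash
cat > h.py <<'E'
import cv2,numpy as np
def ray(c,uv,z):
    K,R,t=c["mtx"],c["R"],c["t"]
    uv=np.atleast_2d(uv).astype(float)
    d=np.c_[(uv-K[:2,2])/[K[0,0],K[1,1]],np.ones(len(uv))]@R
    o=-R.T@t
    return o+d*((z-o[2])/d[:,2])[:,None]
def big(m):
    cs,_=cv2.findContours(m.astype(np.uint8),cv2.RETR_EXTERNAL,cv2.CHAIN_APPROX_NONE)
    return max(cs,key=cv2.contourArea)
def rect(P):
    (c,s,a)=cv2.minAreaRect((P[:,:2]*1000).astype(np.float32)); return np.round(c,1),np.round(s,1),round(a,2)
E
python3 - <<'E'
from workcell import env
from h import *
c=env.get_calibration("top"); p=cv2.imread("pics/top0.png")
hsv=cv2.cvtColor(p,cv2.COLOR_BGR2HSV); x0,y0=225,170
roi=np.zeros(p.shape[:2],bool); roi[170:235,225:345]=1
H,S,V=[hsv[...,i].astype(int) for i in range(3)]
blue=(H>95)&(H<125)&(S>120)
yel=roi&(H>18)&(H<38)&(S>100)&(V>110)
bright=roi&(S<70)&(V>120); bright[:187]=0
dark=roi&(V<75)&(S<110); dark[:183]=0
plate=bright|yel
for n,m,z in(("ledge",dark|plate,.05),("plate",plate,.055),("yellow",yel,.055)):
    k=big(m)[:,0]; print(n,k.min(0),k.max(0),rect(ray(c,k,z)))
f=roi&(S<70)&(V>150); f[187:]=0
k=big(f)[:,0];print("fence",k.min(0),k.max(0),rect(ray(c,k,.064)))
o=p[165:250,170:345]; cv2.imwrite("pics/crop.png",cv2.resize(o,None,fx=4.5,fy=4.5,interpolation=cv2.INTER_NEAREST))
E
```

```text
ledge [236 183] [333 228] (array([533.3,  50.3]), array([293.5, 136.8]), 88.74)
plate [248 189] [297 220] (array([535.9,  86.2]), array([ 82.8, 142.3]), 5.14)
yellow [248 193] [260 220] (array([530.9, 142.2]), array([82.8, 29.8]), 5.32)
fence [286 177] [320 181] (array([610.3,  -7.3]), array([102.9,  12.3]), 88.74)
```

View pics/crop.png

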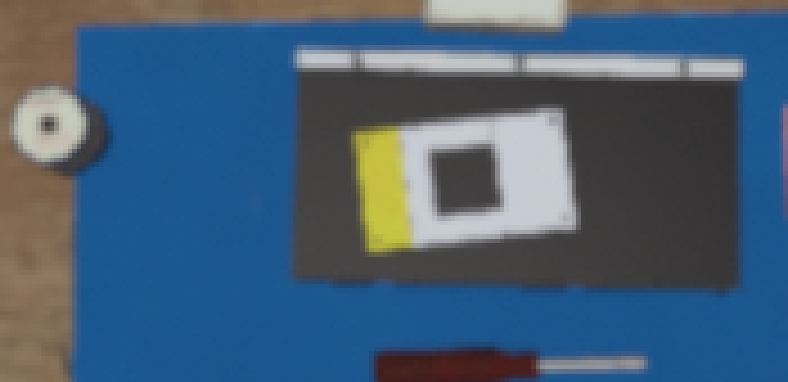

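Measured from the top view, the ledge origin is at about (554.5, 50) mm with yaw −1.3°. The blank's cut-out is at about ledge (−19, 36) mm, with the blank at yaw +5.1°.

The plan is to lower the shut fingers into the cut-out, push about +85 mm in y, then push +x to the fence. I'll use tool yaw ≈ 88.7° because of joint 6's range, so tool x is ledge y and tool y is ledge x.

>>> arm_command --rows '[{"rot": [0, 0, -0.0212], "fingers": 1}, {"rot": [0, 0, -0.0212], "fingers": 1}, {"rot": [0, 0, -0.0212], "fingers": 1}, {"rot": [0, 0, -0.0212], "fingers": 1}, {"rot": [0, 0, -0.0212], "fingers": 1}, {"rot": [0, 0, -0.0212], "fingers": 1}, {"rot": [0, 0, -0.0212], "fingers": 1}, {"rot": [0, 0, -0.0212], "fingers": 1}, {"rot": [0, 0, -0.0212], "fingers": 1}, {"delta_pos": [0.5, 0.25, 0], "fingers": 1}, {"delta_pos": [1, 0.5, 0], "fingers": 1}, {"delta_pos": [1, 0.5, 0], "fingers": 1}, {"delta_pos": [1, 0.5, 0], "fingers": 1}, {"delta_pos": [1, 0.5, 0], "fingers": 1}, {"delta_pos": [1, 0.5, 0], "fingers": 1}, {"delta_pos": [1, 0.5, 0], "fingers": 1}, {"delta_pos": [1, 0.5, 0], "fingers": 1}, {"delta_pos": [1, 0.5, 0], "fingers": 1}, {"delta_pos": [1, 0.5, 0], "fingers": 1}]'

```text
schema error: expected keys delta_pos, rot, fingers
```

>>> arm_command --rows '[{"delta_pos": [0, 0, 0], "rot": [0, 0, -0.0212], "fingers": 1}, {"delta_pos": [0, 0, 0], "rot": [0, 0, -0.0212], "fingers": 1}, {"delta_pos": [0, 0, 0], "rot": [0, 0, -0.0212], "fingers": 1}, {"delta_pos": [0, 0, 0], "rot": [0, 0, -0.0212], "fingers": 1}, {"delta_pos": [0, 0, 0], "rot": [0, 0, -0.0212], "fingers": 1}, {"delta_pos": [0, 0, 0], "rot": [0, 0, -0.0212], "fingers": 1}, {"delta_pos": [0, 0, 0], "rot": [0, 0, -0.0212], "fingers": 1}, {"delta_pos": [0, 0, 0], "rot": [0, 0, -0.0212], "fingers": 1}, {"delta_pos": [0, 0, 0], "rot": [0, 0, -0.0212], "fingers": 1}, {"delta_pos": [0.5, 0.25, 0], "rot": [0, 0, 0], "fingers": 1}, {"delta_pos": [1, 0.5, 0], "rot": [0, 0, 0], "fingers": 1}, {"delta_pos": [1, 0.5, 0], "rot": [0, 0, 0], "fingers": 1}, {"delta_pos": [1, 0.5, 0], "rot": [0, 0, 0], "fingers": 1}, {"delta_pos": [1, 0.5, 0], "rot": [0, 0, 0], "fingers": 1}, {"delta_pos": [1, 0.5, 0], "rot": [0, 0, 0], "fingers": 1}, {"delta_pos": [1, 0.5, 0], "rot": [0, 0, 0], "fingers": 1}, {"delta_pos": [1, 0.5, 0], "rot": [0, 0, 0], "fingers": 1}, {"delta_pos": [1, 0.5, 0], "rot": [0, 0, 0], "fingers": 1}, {"delta_pos": [1, 0.5, 0], "rot": [0, 0, 0], "fingers": 1}]'

```text
clock: 2.0
tcp_pos: [0.2972, -0.3499, 0.2311]
orientation: [-0.0, 0.715, 0.699, 0.0]
wrist_force: [0.1, 1.2, -0.0]
finger_gap: 0.0004
```

>>> arm_command --rows '[{"delta_pos": [1, 0.52, 0], "rot": [0, 0, 0], "fingers": 1}, {"delta_pos": [1, 0.52, 0], "rot": [0, 0, 0], "fingers": 1}, {"delta_pos": [1, 0.52, 0], "rot": [0, 0, 0], "fingers": 1}, {"delta_pos": [1, 0.52, 0], "rot": [0, 0, 0], "fingers": 1}, {"delta_pos": [1, 0.52, 0], "rot": [0, 0, 0], "fingers": 1}, {"delta_pos": [1, 0.52, 0], "rot": [0, 0, 0], "fingers": 1}, {"delta_pos": [1, 0.52, 0], "rot": [0, 0, 0], "fingers": 1}, {"delta_pos": [1, 0.52, 0], "rot": [0, 0, 0], "fingers": 1}, {"delta_pos": [1, 0.52, 0], "rot": [0, 0, 0], "fingers": 1}, {"delta_pos": [1, 0.52, 0], "rot": [0, 0, 0], "fingers": 1}, {"delta_pos": [1, 0.52, 0], "rot": [0, 0, 0], "fingers": 1}, {"delta_pos": [1, 0.52, 0], "rot": [0, 0, 0], "fingers": 1}, {"delta_pos": [1, 0.52, 0], "rot": [0, 0, 0], "fingers": 1}, {"delta_pos": [1, 0.52, 0], "rot": [0, 0, 0], "fingers": 1}, {"delta_pos": [1, 0.52, 0], "rot": [0, 0, 0], "fingers": 1}, {"delta_pos": [1, 0.52, 0], "rot": [0, 0, 0], "fingers": 1}, {"delta_pos": [1, 0.52, 0], "rot": [0, 0, 0], "fingers": 1}, {"delta_pos": [1, 0.52, 0], "rot": [0, 0, 0], "fingers": 1}, {"delta_pos": [1, 0.52, 0], "rot": [0, 0, 0], "fingers": 1}, {"delta_pos": [1, 0.52, 0], "rot": [0, 0, 0], "fingers": 1}]'

```text
clock: 4.0
tcp_pos: [0.5125, 0.0454, 0.2311]
orientation: [-0.0, 0.715, 0.699, -0.0]
wrist_force: [-0.2, -1.1, -0.9]
finger_gap: -0.0003
```

```bash
python3 - <<'E'
from workcell import env
import cv2,numpy as np,pickle
c=env.get_calibration("wrist"); p,d=env.read_camera("wrist"); cv2.imwrite("pics/w1.png",p); pickle.dump(c,open("w1.pkl","wb"))
print(c,env.get_state()["tcp_pos"])
E
```

```text
{'mtx': array([[297.31863964,   0.        , 259.52903852],
       [  0.        , 297.31863964, 184.05680777],
       [  0.        ,   0.        ,   1.        ]]), 'R': array([[ 9.99738738e-01, -2.28451961e-02, -7.42946781e-04],
       [-2.17170685e-02, -9.59503965e-01,  2.80856743e-01],
       [-7.12908776e-03, -2.80767232e-01, -9.59749414e-01]]), 't': array([-0.51108653,  0.01774004,  0.39524795])} [0.51395411 0.04765982 0.23094498]
```

View pics/w1.png

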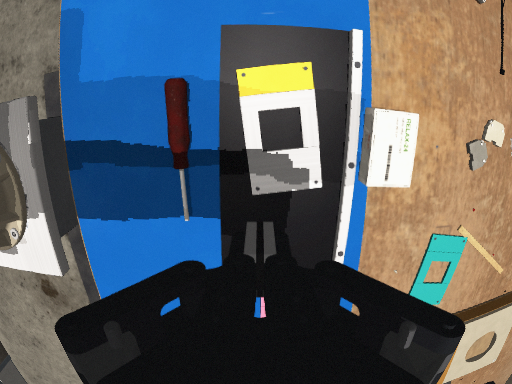

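The wrist view shows the blank's yellow end at the top with corners (236,70), (311,62), (322,187) and (255,194). Its cut-out corners are (258,111), (299,107), (303,148) and (262,152). The ledge end runs along row 25–30, and the fence's near face is near col 350.

```bash
cat >> h.py <<'E'
def wray(c,uv,z):
    n=cv2.fisheye.undistortPoints(np.array(uv,float).reshape(-1,1,2),c["mtx"],np.zeros(4))[:,0]
    d=np.c_[n,np.ones(len(n))]@c["R"]; o=-c["R"].T@c["t"]
    return (o+d*((z-o[2])/d[:,2])[:,None])*1000
E
python3 - <<'E'
from h import *
import pickle
c=pickle.load(open("w1.pkl","rb"))
r=lambda n,a,z:print(n,wray(c,a,z)[:,:2].round(1).tolist())
r("plate",[(236,70),(311,62),(322,187),(255,194)],.055)
r("hole",[(258,111),(299,107),(303,148),(262,152)],.055)
r("end",[(221,25),(300,27),(340,30)],.05)
r("near",[(221,60),(221,150),(221,210)],.05)
r("fencetop_near",[(352,60),(346,150),(336,250)],.064)
E
```

```text
plate [[489.9, 148.8], [569.5, 156.7], [582.8, 17.9], [506.4, 11.4]]
hole [[512.0, 103.9], [555.9, 107.7], [560.2, 62.9], [515.3, 59.3]]
end [[474.3, 201.1], [559.4, 196.9], [604.0, 195.5]]
near [[473.6, 161.2], [469.9, 61.9], [465.8, -9.2]]
fencetop_near [[612.4, 159.7], [606.6, 62.0], [602.6, -59.7]]
```

The wrist view puts the hole centre at about (536, 83.5) mm, the ledge end at y ≈ 198 and the leading edge at y ≈ 153. I need about +85 mm of y push. Next I descend into the cut-out.

>>> arm_command --rows '[{"delta_pos": [0.91, 0.53, 0], "rot": [0, 0, 0], "fingers": 1}, {"delta_pos": [0.91, 0.53, 0], "rot": [0, 0, 0], "fingers": 1}, {"delta_pos": [0, 0, 1], "rot": [0, 0, 0], "fingers": 1}, {"delta_pos": [0, 0, 1], "rot": [0, 0, 0], "fingers": 1}, {"delta_pos": [0, 0, 1], "rot": [0, 0, 0], "fingers": 1}, {"delta_pos": [0, 0, 1], "rot": [0, 0, 0], "fingers": 1}, {"delta_pos": [0, 0, 1], "rot": [0, 0, 0], "fingers": 1}, {"delta_pos": [0, 0, 1], "rot": [0, 0, 0], "fingers": 1}, {"delta_pos": [0, 0, 1], "rot": [0, 0, 0], "fingers": 1}, {"delta_pos": [0, 0, 0.75], "rot": [0, 0, 0], "fingers": 1}, {"delta_pos": [0, 0, 0], "rot": [0, 0, 0], "fingers": 1}]'

```text
clock: 5.15
tcp_pos: [0.5322, 0.0801, 0.074]
orientation: [-0.002, 0.715, 0.699, -0.002]
wrist_force: [0.5, 0.0, 0.0]
finger_gap: -0.0004
```

```bash
python3 - <<'E'
from workcell import env
import cv2
p,d=env.read_camera("wrist"); q,d=env.read_camera("scene"); 
cv2.imwrite("pics/w2.png",cv2.hconcat([cv2.resize(p[80:384,130:450],None,fx=1.2,fy=1.2),cv2.resize(q[150:230,220:320],(384,365))[:364]]))
print(env.get_state()["tcp_pos"])
E
```

```text
Traceback (most recent call last):
cv2.error: OpenCV(4.12.0) /io/opencv/modules/core/src/matrix_operations.cpp:64: error: (-215:Assertion failed) src[i].dims <= 2 && src[i].rows == src[0].rows && src[i].type() == src[0].type() in function 'hconcat'
```

```bash
python3 - <<'E'
from workcell import env
import cv2
p,d=env.read_camera("wrist"); q,d=env.read_camera("scene"); 
a=cv2.resize(p[80:384,130:450],(400,380)); b=cv2.resize(q[150:230,220:320],(400,380))
cv2.imwrite("pics/w2.png",cv2.hconcat([a,b]))
print(env.get_state()["tcp_pos"])
E
```

```text
[0.5354196  0.07997529 0.07730077]
```

View pics/w2.png

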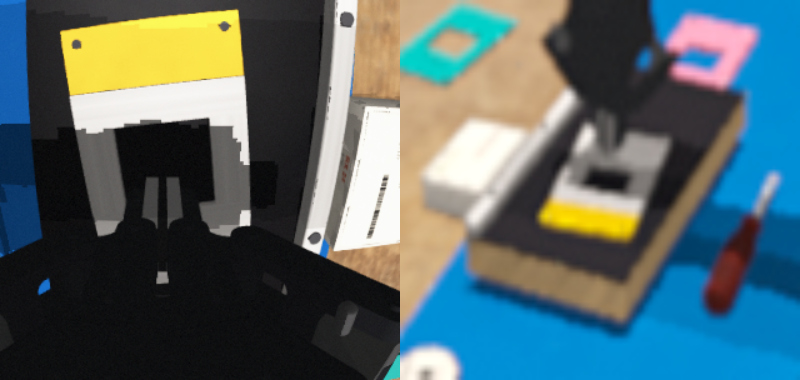

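The fingers are centred above the cut-out in both views: crop cols 145–180 against the hole at 118–213. I'll finish the descent.

>>> arm_command --rows '[{"delta_pos": [0.15, 0, 0.6], "rot": [0, 0, 0], "fingers": 1}, {"delta_pos": [0, 0, 0.4], "rot": [0, 0, 0], "fingers": 1}, {"delta_pos": [0, 0, 0.24], "rot": [0, 0, 0], "fingers": 1}, {"delta_pos": [0, 0, 0], "rot": [0, 0, 0], "fingers": 1}, {"delta_pos": [0, 0, 0], "rot": [0, 0, 0], "fingers": 1}, {"delta_pos": [0, 0, 0], "rot": [0, 0, 0], "fingers": 1}]'

```text
clock: 5.95
tcp_pos: [0.535, 0.0829, 0.0515]
orientation: [0.0, 0.714, 0.7, -0.0]
wrist_force: [0.6, 0.6, 0.1]
finger_gap: -0.0001
```

>>> arm_command --rows '[{"delta_pos": [0.25, 0, 0], "rot": [0, 0, 0], "fingers": 1}, {"delta_pos": [0.25, 0, 0], "rot": [0, 0, 0], "fingers": 1}, {"delta_pos": [0.25, 0, 0], "rot": [0, 0, 0], "fingers": 1}, {"delta_pos": [0.25, 0, 0], "rot": [0, 0, 0], "fingers": 1}, {"delta_pos": [0.25, 0, 0], "rot": [0, 0, 0], "fingers": 1}, {"delta_pos": [0.25, 0, 0], "rot": [0, 0, 0], "fingers": 1}, {"delta_pos": [0.25, 0, 0], "rot": [0, 0, 0], "fingers": 1}, {"delta_pos": [0.25, 0, 0], "rot": [0, 0, 0], "fingers": 1}, {"delta_pos": [0.25, 0, 0], "rot": [0, 0, 0], "fingers": 1}, {"delta_pos": [0.25, 0, 0], "rot": [0, 0, 0], "fingers": 1}, {"delta_pos": [0.25, 0, 0], "rot": [0, 0, 0], "fingers": 1}, {"delta_pos": [0.25, 0, 0], "rot": [0, 0, 0], "fingers": 1}, {"delta_pos": [0.25, 0, 0], "rot": [0, 0, 0], "fingers": 1}, {"delta_pos": [0.25, 0, 0], "rot": [0, 0, 0], "fingers": 1}, {"delta_pos": [0.25, 0, 0], "rot": [0, 0, 0], "fingers": 1}, {"delta_pos": [0.25, 0, 0], "rot": [0, 0, 0], "fingers": 1}, {"delta_pos": [0, 0, 0], "rot": [0, 0, 0], "fingers": 1}, {"delta_pos": [0, 0, 0], "rot": [0, 0, 0], "fingers": 1}]'

```text
clock: 7.75
tcp_pos: [0.5364, 0.1632, 0.0513]
orientation: [-0.0, 0.714, 0.7, -0.0]
wrist_force: [-0.6, -0.2, 1.0]
finger_gap: -0.0003
```

```bash
python3 - <<'E'
from workcell import env
import cv2,pickle
c=env.get_calibration("wrist"); p,d=env.read_camera("wrist"); pickle.dump(c,open("w3.pkl","wb"))
cv2.imwrite("pics/w3.png",cv2.resize(p[60:310,130:450],None,fx=2.4,fy=2.4))
print(env.get_state()["tcp_pos"])
E
```

```text
[0.53642387 0.16304504 0.05134607]
```

View pics/w3.png

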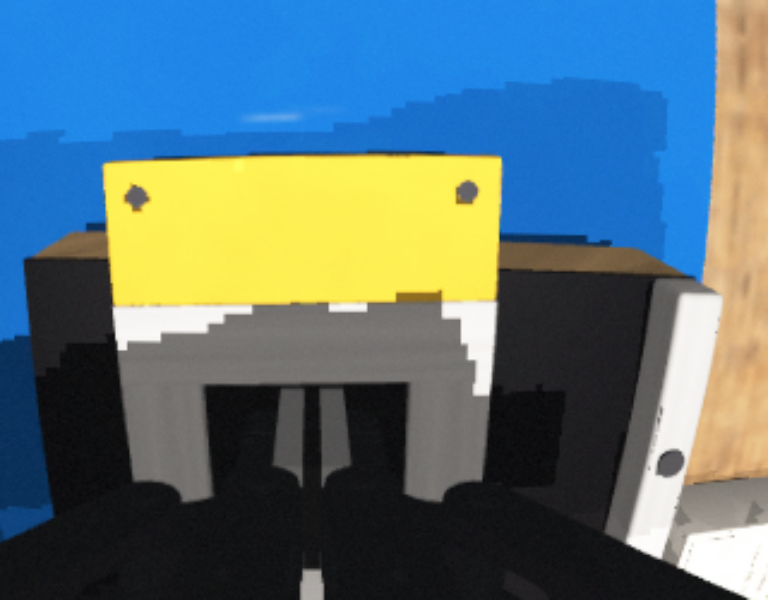

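The blank is now square with the ledge. Its yellow edge runs from crop (105,163) to (501,157), the yellow/metal border is at row ~303, and the ledge end runs from (25,258) to (650,277). Now I'll measure the overhang.

```bash
python3 - <<'E'
from h import *
import pickle
c=pickle.load(open("w3.pkl","rb"))
r=lambda n,a,z:print(n,wray(c,np.array(a)/2.4+[130,60],z)[:,:2].round(1).tolist())
r("front",[(105,163),(501,157)],.055)
r("border",[(113,306),(497,301)],.055)
r("end",[(25,258),(500,272),(650,277)],.05)
r("fence base",[(650,280),(607,530)],.05)
r("hole",[(204,385),(410,382)],.055)
E
```

```text
front [[496.3, 222.3], [575.4, 221.9]]
border [[495.5, 192.4], [575.7, 191.9]]
end [[474.4, 202.2], [577.4, 196.9], [613.7, 195.3]]
fence base [[613.7, 194.6], [612.7, 127.6]]
hole [[513.7, 174.4], [557.7, 174.3]]
```

The overhang is about 23 mm, so I need about 17 mm more. After that I'll centre the finger in the hole, square it to the ledge (~1.4°) and push across.

>>> arm_command --rows '[{"delta_pos": [0.2, 0, 0], "rot": [0, 0, 0], "fingers": 1}, {"delta_pos": [0.2, 0, 0], "rot": [0, 0, 0], "fingers": 1}, {"delta_pos": [0.2, 0, 0], "rot": [0, 0, 0], "fingers": 1}, {"delta_pos": [0.15, 0, 0], "rot": [0, 0, 0], "fingers": 1}, {"delta_pos": [0.1, 0, 0], "rot": [0, 0, 0], "fingers": 1}, {"delta_pos": [0, 0, 0], "rot": [0, 0, 0], "fingers": 1}, {"delta_pos": [0, 0, 0], "rot": [0, 0, 0], "fingers": 1}, {"delta_pos": [-0.3, 0, 0], "rot": [0, 0, 0], "fingers": 1}, {"delta_pos": [-0.25, 0, 0], "rot": [0, 0, 0.004], "fingers": 1}, {"delta_pos": [0, 0.25, 0], "rot": [0, 0, 0], "fingers": 1}, {"delta_pos": [0, 0.2, 0], "rot": [0, 0, 0], "fingers": 1}, {"delta_pos": [0, 0.2, 0], "rot": [0, 0, 0], "fingers": 1}, {"delta_pos": [0, 0.2, 0], "rot": [0, 0, 0], "fingers": 1}, {"delta_pos": [0, 0.2, 0], "rot": [0, 0, 0], "fingers": 1}, {"delta_pos": [0, 0.2, 0], "rot": [0, 0, 0], "fingers": 1}, {"delta_pos": [0, 0.2, 0], "rot": [0, 0, 0], "fingers": 1}, {"delta_pos": [0, 0.1, 0], "rot": [0, 0, 0], "fingers": 1}, {"delta_pos": [0, 0, 0], "rot": [0, 0, 0], "fingers": 1}]'

```text
clock: 9.6
tcp_pos: [0.5682, 0.1675, 0.0514]
orientation: [0.0, 0.723, 0.691, 0.0]
wrist_force: [0.3, -0.0, -0.4]
finger_gap: 0.0002
```

```bash
python3 - <<'E'
from workcell import env
import cv2,pickle
c=env.get_calibration("wrist"); p,d=env.read_camera("wrist"); pickle.dump(c,open("w4.pkl","wb"))
cv2.imwrite("pics/w4.png",cv2.resize(p[60:310,130:450],None,fx=2.4,fy=2.4))
print(env.get_state()["tcp_pos"],env.get_state()["wrist_force"])
E
```

```text
[0.5680082  0.16748321 0.05147015] [ 0.32122937  0.97771591 -0.46767188]
```

View pics/w4.png

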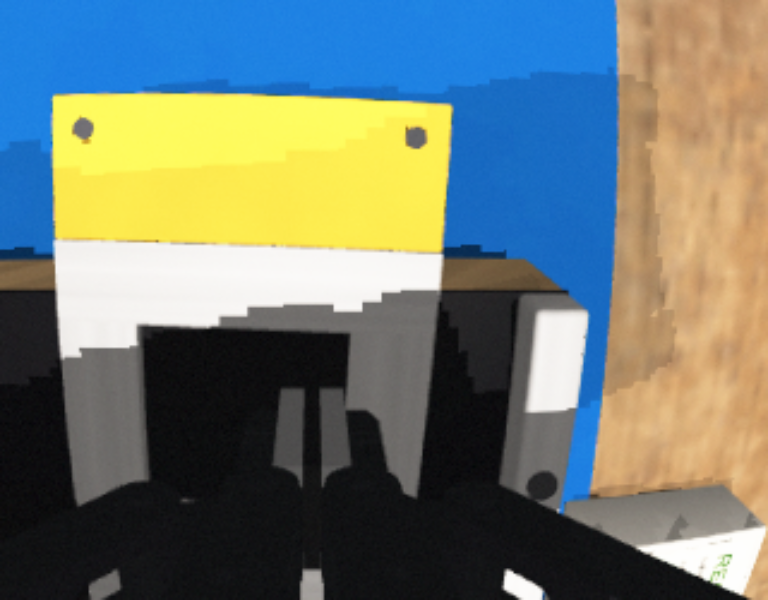

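The finger sits at the hole's far edge (col ~348), and the ledge end is level at row ~291. The blank's edge runs from (53,95) to (451,104), and the fence foot is at about (518,300) to (503,470).

```bash
python3 - <<'E'
from h import *
import pickle
c=pickle.load(open("w4.pkl","rb"))
r=lambda n,a,z:print(n,wray(c,np.array(a)/2.4+[130,60],z)[:,:2].round(1).tolist())
r("front",[(53,95),(451,104)],.055)
r("border",[(55,240),(442,254)],.055)
r("end",[(2,291),(440,291),(515,292)],.05)
r("fence base",[(518,300),(503,470)],.05)
r("side",[(451,104),(423,480)],.055)
E
```

```text
front [[519.6, 242.4], [598.6, 235.8]]
border [[516.9, 212.5], [596.4, 205.6]]
end [[500.3, 200.8], [596.9, 196.4], [613.6, 195.4]]
fence base [[614.3, 193.6], [613.2, 151.4]]
side [[598.6, 235.8], [593.0, 153.3]]
```

The overhang is about 41 mm, which is good. The gap to the fence is about 18–20 mm, so I'll push on gently.

>>> arm_command --rows '[{"delta_pos": [0, 0.2, 0], "rot": [0, 0, 0], "fingers": 1}, {"delta_pos": [0, 0.2, 0], "rot": [0, 0, 0], "fingers": 1}, {"delta_pos": [0, 0.2, 0], "rot": [0, 0, 0], "fingers": 1}, {"delta_pos": [0, 0.1, 0], "rot": [0, 0, 0], "fingers": 1}, {"delta_pos": [0, 0.1, 0], "rot": [0, 0, 0], "fingers": 1}, {"delta_pos": [0, 0, 0], "rot": [0, 0, 0], "fingers": 1}, {"delta_pos": [0, 0, 0], "rot": [0, 0, 0], "fingers": 1}]'

```text
clock: 10.35
tcp_pos: [0.5839, 0.1667, 0.0515]
orientation: [0.0, 0.723, 0.691, 0.0]
wrist_force: [-0.4, 0.6, -0.8]
finger_gap: -0.0003
```

>>> arm_command --rows '[{"delta_pos": [0, 0.05, 0], "rot": [0, 0, 0], "fingers": 1}, {"delta_pos": [0, 0.05, 0], "rot": [0, 0, 0], "fingers": 1}, {"delta_pos": [0, 0, 0], "rot": [0, 0, 0], "fingers": 1}]'

```text
clock: 10.65
tcp_pos: [0.5856, 0.1667, 0.0515]
orientation: [0.0, 0.723, 0.691, -0.0]
wrist_force: [0.1, -0.4, 1.0]
finger_gap: 0.0001
```

>>> arm_command --rows '[{"delta_pos": [0, 0.05, 0], "rot": [0, 0, 0], "fingers": 1}, {"delta_pos": [0, 0.05, 0], "rot": [0, 0, 0], "fingers": 1}, {"delta_pos": [0, 0, 0], "rot": [0, 0, 0], "fingers": 1}]'

```text
clock: 10.95
tcp_pos: [0.5875, 0.1665, 0.0514]
orientation: [-0.0, 0.723, 0.691, -0.0]
wrist_force: [-1.5, -0.8, 1.1]
finger_gap: 0.0
```

>>> arm_command --rows '[{"delta_pos": [0, 0.05, 0], "rot": [0, 0, 0], "fingers": 1}, {"delta_pos": [0, 0.05, 0], "rot": [0, 0, 0], "fingers": 1}, {"delta_pos": [0, 0, 0], "rot": [0, 0, 0], "fingers": 1}]'

```text
clock: 11.25
tcp_pos: [0.5886, 0.1664, 0.0513]
orientation: [-0.001, 0.723, 0.691, -0.001]
wrist_force: [-4.7, -0.2, 2.3]
finger_gap: 0.0
```

Force is starting to build at the fence. I'll press a little more.

>>> arm_command --rows '[{"delta_pos": [0, 0.05, 0], "rot": [0, 0, 0], "fingers": 1}, {"delta_pos": [0, 0.05, 0], "rot": [0, 0, 0], "fingers": 1}, {"delta_pos": [0, 0, 0], "rot": [0, 0, 0], "fingers": 1}]'

```text
clock: 11.55
tcp_pos: [0.5887, 0.1664, 0.0512]
orientation: [-0.002, 0.723, 0.691, -0.002]
wrist_force: [-10.1, 0.4, 6.8]
finger_gap: 0.0
```

```bash
python3 - <<'E'
from workcell import env
import cv2,pickle
c=env.get_calibration("wrist"); p,d=env.read_camera("wrist"); pickle.dump(c,open("w5.pkl","wb"))
cv2.imwrite("pics/w5.png",cv2.resize(p[60:310,130:450],None,fx=2.4,fy=2.4))
print(env.get_state()["tcp_pos"],env.get_state()["wrist_force"])
E
```

```text
[0.58873174 0.16642545 0.05122958] [-9.00940328  0.45027846  6.69188669]
```

View pics/w5.png

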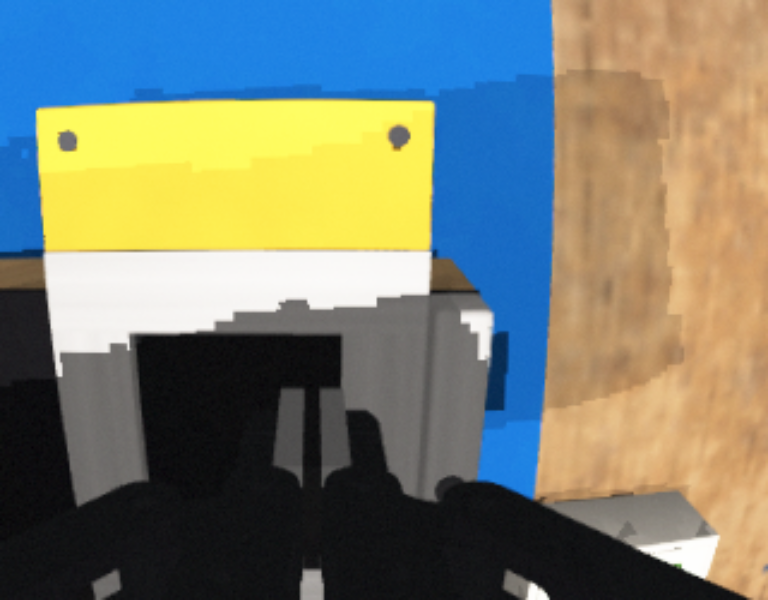

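The blank is against the fence with no gap at col ~430. The yellow/metal border (row 250) is level with the ledge end (row 291). I'll back off 6 mm and lift clear.

>>> arm_command --rows '[{"delta_pos": [0, -0.1, 0], "rot": [0, 0, 0], "fingers": 1}, {"delta_pos": [0, -0.15, 0], "rot": [0, 0, 0], "fingers": 1}, {"delta_pos": [0, -0.15, 0], "rot": [0, 0, 0], "fingers": 1}, {"delta_pos": [0, 0, 0], "rot": [0, 0, 0], "fingers": 1}, {"delta_pos": [0, 0, -0.3], "rot": [0, 0, 0], "fingers": 1}, {"delta_pos": [0, 0, -1], "rot": [0, 0, 0], "fingers": 1}, {"delta_pos": [0, 0, -1], "rot": [0, 0, 0], "fingers": 1}, {"delta_pos": [0, 0, -1], "rot": [0, 0, 0], "fingers": 1}, {"delta_pos": [0, 0, -1], "rot": [0, 0, 0], "fingers": 1}, {"delta_pos": [-1, 0, -1], "rot": [0, 0, 0], "fingers": 1}, {"delta_pos": [-1, 0, -1], "rot": [0, 0, 0], "fingers": 1}, {"delta_pos": [-1, 0, -1], "rot": [0, 0, 0], "fingers": 1}, {"delta_pos": [-1, 0, 0], "rot": [0, 0, 0], "fingers": 1}, {"delta_pos": [-1, 0, 0], "rot": [0, 0, 0], "fingers": 1}, {"delta_pos": [0, 0, 0], "rot": [0, 0, 0], "fingers": 1}, {"delta_pos": [0, 0, 0], "rot": [0, 0, 0], "fingers": 1}]'

```text
clock: 13.2
tcp_pos: [0.5794, 0.0666, 0.1979]
orientation: [0.0, 0.723, 0.691, 0.0]
wrist_force: [0.8, 1.4, -0.6]
finger_gap: -0.0
```

```bash
python3 - <<'E'
from workcell import env
import cv2,pickle
c=env.get_calibration("wrist"); p,d=env.read_camera("wrist"); pickle.dump(c,open("w6.pkl","wb"))
cv2.imwrite("pics/w6.png",cv2.resize(p[0:250,150:470],None,fx=2.4,fy=2.4))
print(env.get_state()["tcp_pos"],env.get_state()["wrist_force"])
E
```

```text
[0.57932779 0.0671475  0.19773648] [ 1.69538306 -0.06330223  0.32510747]
```

View pics/w6.png

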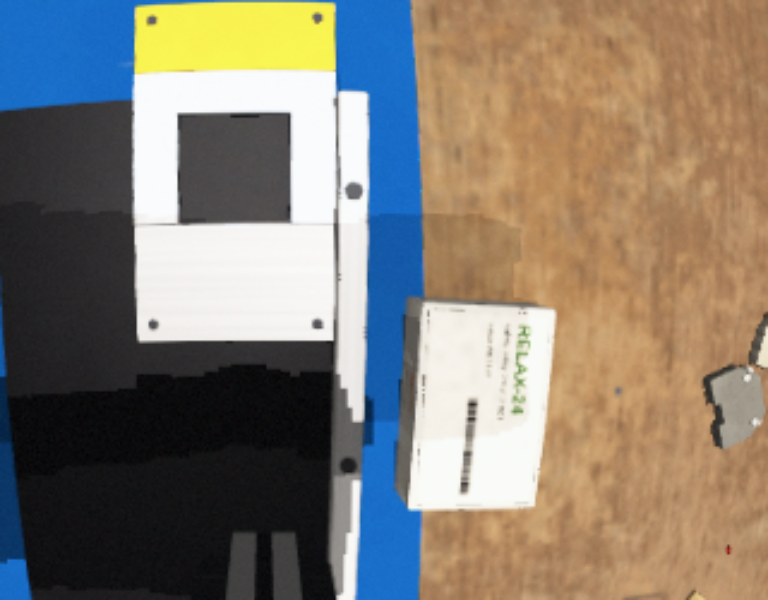

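The blank lies flush along the fence (col ~336), with the yellow edge at rows 3–5 and the ledge end reaching the plate at about (132,101). Last overhang check:

```bash
python3 - <<'E'
from h import *
import pickle
for f,o,L in(("w5",(130,60),dict(front=([(37,108),(434,102)],.055),border=([(44,251),(430,250)],.055),end=([(2,290),(42,291),(433,292)],.05))),
 ("w6",(150,0),dict(front=([(135,6),(335,3)],.055),back=([(137,341),(334,341)],.055),end=([(20,110),(132,101)],.05),side=([(335,5),(334,340)],.055),fence=([(339,95),(336,400)],.064)))):
    c=pickle.load(open(f+".pkl","rb"))
    for n,(a,z) in L.items(): print(f,n,wray(c,np.array(a)/2.4+o,z)[:,:2].round(1).tolist())
E
```

```text
w5 front [[536.3, 239.0], [615.7, 235.2]]
w5 border [[534.6, 209.2], [614.4, 205.6]]
w5 end [[520.7, 199.9], [530.7, 199.2], [615.8, 195.3]]
w6 front [[536.0, 238.3], [616.0, 234.7]]
w6 back [[529.6, 99.0], [609.6, 95.1]]
w6 end [[484.7, 200.5], [532.6, 198.2]]
w6 side [[615.9, 233.8], [609.6, 95.5]]
w6 fence [[614.4, 193.1], [609.0, 72.6]]
```

The overhang is about 40 mm, the blank and ledge are both at −2.6°, and the long side lies on the fence. Handing in.

```bash
python3 -c "
from workcell import env
print(env.hand_in())"
```

```text
the job is handed in; nothing more can be done
None
```

The blank is in place and the job is handed in, at about 13 s of the 48 s allowed. I lowered the shut fingertips into the blank's cut-out, pushed it along the ledge, then across to the fence. I stopped at about 10 N, backed off and lifted clear.

The last checks, from the final wrist picture and one taken just before I backed off:
- **Overhang:** the leading edge is about 40 mm past the ledge end (28–54 mm allowed), so the whole yellow border and about 10 mm of bare metal stick out.
- **Fence:** the blank and ledge have the same heading, within about 0.1–0.2°, and the long side lies on the fence with no gap I could measure.
- **Robot:** the gripper is clear, with wrist force back near zero.
- **Other objects:** I planned no contact with the spool, carton or screwdriver. I did not re-measure their positions at the end.

One disagreement: the first top view gave the ledge heading as −1.3°, while the closer wrist views gave about −2.6°. I used the wrist value.

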